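Scoop nuts from the parts tray into the wash basin

TASK

Using the red-handled scoop, scoop at least three of the four big brass nuts out of the blue tray, three or more together in one scoopful, and tip them into the aluminium basin; a nut left over stays in the tray, and none may end up on the bench or in the scoop. Do not touch the nuts with the gripper's fingers. Then lay the scoop flat on its pan on the bench, clear of the tray and the basin, and let go of it, leaving the basin upright and the blue gas bottle and the green oil can where they are.

Things in the scene. Friction and masses are not known exactly. Their poses are not given: they have to be found in the camera images.
- scoop: Steel hand scoop, red handle, 250 g, standing on its pan. Origin: middle of the pan's rear edge, underside; x to the open mouth, z up. Pan: x 0 to 95 mm, 116 wide (112 inside), floor 2 thick (last 15 ground to a sharp lip), rear wall 50 high, sides 46 high at the rear falling to 22 at the mouth. Handle: level bar, x -118 to -8, 22 wide (y), 26 high, its middle at z = 71; it joins the rear wall.
- scoop_grip (a point): Where to grip the scoop: middle of the handle bar, at x = -60, y = 0, z = 71 mm in the scoop's frame; same axes as the scoop.
- scoop_lip (a point): Middle of the scoop's front lip, at x = 95, y = 0, z = 0 mm in the scoop's frame (underside of the pan floor).
- scoop_pan (a point): Point 15 mm above the middle of the scoop's pan floor, at x = 47.5, y = 0, z = 15 mm in the scoop's frame.
- tray: Blue steel parts tray, fixed to the bench, 260 (x) by 190 mm (y) outside, walls 6 mm. Origin: centre of the underside; z up, x away from the robot. Side walls 50 mm high, near (-x) wall 22. The far wall (50 high) flares outwards by 29 degrees: its inner face runs from x = 105 at the floor to x = 130 at the top. Inside: floor at z = 4 mm, x -119 to 105, y -89 to 89.
- basin: Aluminium basin, open round pot, 190 mm across outside at the rim, 70 mm high, wall 4 mm, 600 g, loose, with two small black loop handles standing out about 30 mm on opposite sides near the rim. Origin: centre of the underside; z up.
- nut1: Brass-coloured hexagon nut, 36 mm across flats (42 mm over corners), 20 mm thick, edges chamfered, 85 g, lying flat in the tray towards its far wall. Origin: centre of the face that is underneath at the start; z along the bore.
- nut2: Brass-coloured hexagon nut, 36 mm across flats (42 mm over corners), 20 mm thick, edges chamfered, 85 g, lying flat in the tray towards its far wall. Origin: centre of the face that is underneath at the start; z along the bore.
- nut3: Brass-coloured hexagon nut, 36 mm across flats (42 mm over corners), 20 mm thick, edges chamfered, 85 g, lying flat in the tray towards its far wall. Origin: centre of the face that is underneath at the start; z along the bore.
- nut4: Brass-coloured hexagon nut, 36 mm across flats (42 mm over corners), 20 mm thick, edges chamfered, 85 g, lying flat in the tray towards its far wall. Origin: centre of the face that is underneath at the start; z along the bore.
- gas: Bystander: blue gas bottle, 64 mm across, 170 mm high, standing. Origin: centre of its underside.
- oilcan: Bystander: green oil can, 76 mm across, 110 mm high, standing. Origin: centre of its underside.
Not all that is in view belongs to the job. Several things look just like the scoop: the one meant starts farthest to the robot's right.

How it is judged (in metres and radians):
On the way, in this order (a step that is already met when the one before it is completed fails the run):
1. three nuts or more are carried together in the pan of the scoop, lifted clear of the tray (nuts above 80 mm) ((((distance between nut1 and scoop_pan below 0.07 m and height (world z) of nut1 above 0.08 m) and (distance between nut2 and scoop_pan below 0.07 m and height (world z) of nut2 above 0.08 m) and (distance between nut3 and scoop_pan below 0.07 m and height (world z) of nut3 above 0.08 m)) or ((distance between nut1 and scoop_pan below 0.07 m and height (world z) of nut1 above 0.08 m) and (distance between nut2 and scoop_pan below 0.07 m and height (world z) of nut2 above 0.08 m) and (distance between nut4 and scoop_pan below 0.07 m and height (world z) of nut4 above 0.08 m)) or ((distance between nut1 and scoop_pan below 0.07 m and height (world z) of nut1 above 0.08 m) and (distance between nut3 and scoop_pan below 0.07 m and height (world z) of nut3 above 0.08 m) and (distance between nut4 and scoop_pan below 0.07 m and height (world z) of nut4 above 0.08 m)) or ((distance between nut2 and scoop_pan below 0.07 m and height (world z) of nut2 above 0.08 m) and (distance between nut3 and scoop_pan below 0.07 m and height (world z) of nut3 above 0.08 m) and (distance between nut4 and scoop_pan below 0.07 m and height (world z) of nut4 above 0.08 m)))), for 0.3 s.
2. three nuts or more lie in the basin ((((horizontal distance between nut1 and basin below 0.09 m and height (world z) of nut1 below 0.065 m) and (horizontal distance between nut2 and basin below 0.09 m and height (world z) of nut2 below 0.065 m) and (horizontal distance between nut3 and basin below 0.09 m and height (world z) of nut3 below 0.065 m)) or ((horizontal distance between nut1 and basin below 0.09 m and height (world z) of nut1 below 0.065 m) and (horizontal distance between nut2 and basin below 0.09 m and height (world z) of nut2 below 0.065 m) and (horizontal distance between nut4 and basin below 0.09 m and height (world z) of nut4 below 0.065 m)) or ((horizontal distance between nut1 and basin below 0.09 m and height (world z) of nut1 below 0.065 m) and (horizontal distance between nut3 and basin below 0.09 m and height (world z) of nut3 below 0.065 m) and (horizontal distance between nut4 and basin below 0.09 m and height (world z) of nut4 below 0.065 m)) or ((horizontal distance between nut2 and basin below 0.09 m and height (world z) of nut2 below 0.065 m) and (horizontal distance between nut3 and basin below 0.09 m and height (world z) of nut3 below 0.065 m) and (horizontal distance between nut4 and basin below 0.09 m and height (world z) of nut4 below 0.065 m)))), for 0.2 s.
At the end, for the whole second after the job is handed in: Three or more nuts in the basin, the others in the basin or the tray, all at rest; basin upright (0.1 rad) on the bench; scoop flat on the bench (level to 0.1 rad, underside within 10 mm of it), at rest, touching neither tray nor basin ((((horizontal distance between nut1 and basin below 0.09 m and height (world z) of nut1 below 0.065 m) and (horizontal distance between nut2 and basin below 0.09 m and height (world z) of nut2 below 0.065 m) and (horizontal distance between nut3 and basin below 0.09 m and height (world z) of nut3 below 0.065 m)) or ((horizontal distance between nut1 and basin below 0.09 m and height (world z) of nut1 below 0.065 m) and (horizontal distance between nut2 and basin below 0.09 m and height (world z) of nut2 below 0.065 m) and (horizontal distance between nut4 and basin below 0.09 m and height (world z) of nut4 below 0.065 m)) or ((horizontal distance between nut1 and basin below 0.09 m and height (world z) of nut1 below 0.065 m) and (horizontal distance between nut3 and basin below 0.09 m and height (world z) of nut3 below 0.065 m) and (horizontal distance between nut4 and basin below 0.09 m and height (world z) of nut4 below 0.065 m)) or ((horizontal distance between nut2 and basin below 0.09 m and height (world z) of nut2 below 0.065 m) and (horizontal distance between nut3 and basin below 0.09 m and height (world z) of nut3 below 0.065 m) and (horizontal distance between nut4 and basin below 0.09 m and height (world z) of nut4 below 0.065 m))) and ((horizontal distance between nut1 and basin below 0.09 m and height (world z) of nut1 below 0.065 m) or (x of nut1 in the frame of tray between -0.125 and 0.135 m and y of nut1 in the frame of tray between -0.095 and 0.095 m and z of nut1 in the frame of tray below 0.05 m)) and ((horizontal distance between nut2 and basin below 0.09 m and height (world z) of nut2 below 0.065 m) or (x of nut2 in the frame of tray between -0.125 and 0.135 m and y of nut2 in the frame of tray between -0.095 and 0.095 m and z of nut2 in the frame of tray below 0.05 m)) and ((horizontal distance between nut3 and basin below 0.09 m and height (world z) of nut3 below 0.065 m) or (x of nut3 in the frame of tray between -0.125 and 0.135 m and y of nut3 in the frame of tray between -0.095 and 0.095 m and z of nut3 in the frame of tray below 0.05 m)) and ((horizontal distance between nut4 and basin below 0.09 m and height (world z) of nut4 below 0.065 m) or (x of nut4 in the frame of tray between -0.125 and 0.135 m and y of nut4 in the frame of tray between -0.095 and 0.095 m and z of nut4 in the frame of tray below 0.05 m)) and linear speed of each of nut1, nut2, nut3, nut4 below 0.03 m/s and angle between each of basin, scoop's own z axis and vertical below 0.1 rad and height (world z) of each of basin, scoop below 0.01 m and height (world z) of scoop above -0.01 m and linear speed of scoop below 0.02 m/s and contact force between scoop and tray below 0.1 N and contact force between scoop and basin below 0.1 N).
It fails at once if the fingers touch a nut (contact force between the fingers and nut1 above 0.5 N or contact force between the fingers and nut2 above 0.5 N or contact force between the fingers and nut3 above 0.5 N or contact force between the fingers and nut4 above 0.5 N).
It fails at once if the basin is tipped by more than 0.5 rad (angle between basin's own z axis and vertical above 0.5 rad).
It fails at once if the blue gas bottle is moved by more than 30 mm (distance of gas from where it was at the start of the episode above 0.03 m).
It fails at once if the green oil can is moved by more than 30 mm (distance of oilcan from where it was at the start of the episode above 0.03 m).
It also fails if it takes over 64 s, if anything falls off the work surface, if the arm or the gripper's body presses on something with over 40 N, if the wrist force passes 120 N, or if a joint passes its speed limit or range.

ROBOT

A 7-joint arm with a two-finger parallel gripper is mounted at the origin on the work surface. World frame = base frame: x ahead of the robot, y to its left, z up, the work surface at z = 0. Lengths are in m, angles in degrees, forces in N, time in s.
With the tool pointing down it reaches from about 0.35 to 0.9 m from the base axis. Payload 8.1 kg.
Tool frame: the origin (TCP) lies on the centre line of the jaws, within the pads' length; the fingertips stand 19 mm ahead of it and the grasp point (between the pads) is the TCP (r.finger_overhang is the distance from the TCP to the fingertips, in m); z points along the fingers, y is the line along which they close (so a half turn about z gives the same grasp; the last joint's range is limited). The gripper opens to 85 mm and grips with 20 to 120 N. Pads are 22 mm wide; open, the fingers measure 114 mm over their backs; the gripper's body (76 mm by 85 mm) begins 54 mm behind the grasp point. The pads swing forward as they close: fully open they stand 13 mm farther back than shut.
Start: joints at [-73.774, 24.895, 1.432, 90.138, -0.665, 64.973, -4.303], TCP at [0.235, 0.579, 0.25] pointing down, gripper open.
Joint ranges: [-149.89, 149.89], [-25.12, 119.58], [-72.63, 75.52], [4.76, 147.25], [-75.54, 255.54], [6.69, 114.76], [-157.13, 157.13]. Speed limits (degrees/s): [127.2, 127.2, 172.46, 172.46, 180, 180, 180].

INTERFACE

Orientations are given as a 3x3 rotation matrix whose columns are the frame's x, y, z axes.
In Python, from workcell import sensors, eyes, close_job, r gives the robot as it stands.
- The arm moves only by the tool drive_tool, never from a script. Its argument "steps" is text: rows parted by semicolons, each of 7 numbers parted by spaces: the turn, a rotation vector about the tool's x, y, z scaled (see below), then the shift along the tool's x, y, z scaled (see below), then the opening, from -1 (shut) to 1 (fully open). A call has 1 to 8 rows; each row is the pose to reach, as a shift and turn from the pose commanded when the call began, along the tool's axes at that moment, turning the shorter way round; what a row does not reach only later rows make up. The controller multiplies each number of a shift by 250 mm and each number of a turn by 180 degrees. A row lasts 1/12 s, in which the tool goes at most 41.7 mm and 7.16 degrees, less where a joint would pass 70% of its speed; a pose out of reach is approached as far as the arm can. A call with a number of a shift or a turn outside -1 to 1 is refused whole. A call with a gripper value outside its range is refused whole. The fingers move at their own pace and stop on an object; "grip_force" is the grip in N (left out, the last holds). Time passes only in rows, so rows that repeat a pose let the fingers close. It gives the time, the measured TCP pose, the force, the opening and the grip force at its end, in the units of the state.
- sensors.state(): the state, without advancing time (a new reading comes with each control period).
- eyes.grab_frame(name): name is "scene" or "side" or "wrist"; returns the picture (384x512x3 uint8, red, green, blue); there is no depth.
- eyes.camera_params(name): a dict with "mtx" (3x3 intrinsics, pixels), "k1" (the pictures are not rectified: a ray, as slopes to the right and down, at radius r is drawn at 1 + k1 r^2 times it, then the intrinsics apply), "T" (4x4, takes a point from camera to world coordinates). Camera axes: x right, y down, z forward; pixel columns grow to the right and rows downward; lengths in m; the calibration is good to about 2 mm. A picture is of the moment at which its call begins: read the wrist's pose just before it. camera_params takes no time and is no camera call; for the wrist camera it gives the pose at the moment of the call.
- close_job(): hands the job in; it is judged then, once.
The state is a dict: "t": time; "joint_pos": joint angles; "dq": joint speeds; "joint_efforts": joint torques, N m; "tcp_pos": TCP position; "orientation": TCP orientation; "force": force on the tool from outside, world axes, zero at the start; "wrist_torque": the same for the moment, N m; "grip_width": finger opening in m; "gripper_force": force on a finger pad.
Only numpy, scipy, OpenCV 4.12 (cv2) and the standard library are available. Lean on these libraries where they do the work, as an engineer would, in place of code of your own. Each camera call takes 0.05 s, during which the arm holds its last target. There are 200 camera calls.

## Working session

There is one attempt and no reset: what is moved stays moved. The work goes in short steps, Python scripts to look and compute and a tool call to move; the robot and the scene stay as the last step left them, time stands still between calls to the robot, and variables do not carry over. Pictures are saved under pics/ and viewed, at most 10 in all, crops included, and the job is handed in when it is done.

Besides the shell and the picture viewer there is one more tool, called after "Request:" as name(argument=value, ...) on one line, values as JSON. drive_tool: Moves the arm, as the interface text tells. Shifts and turns lie within -1 to 1; 1 stands for 250 mm of shift or 180 degrees of turn. Its arguments: {"type":"object","properties":{"steps":{"type":"string"},"grip_force":{"type":"number"}},"required":["steps"]}

```bash
mkdir -p pics; ls; python3 - <<'E'
from workcell import sensors, eyes, r
import cv2
s=sensors.state(); print(s)
for n in ["scene","side"]:
    im=eyes.grab_frame(n); cv2.imwrite(f"pics/{n}0.png",cv2.cvtColor(im,cv2.COLOR_RGB2BGR))
    print(eyes.camera_params(n))
E
```

```text
pics
{'t': 0.0, 'joint_pos': array([-73.77295069,  24.93645376,   1.43052088,  90.18901446,
        -0.66310003,  64.9719114 ,  -4.30399673]), 'dq': array([-0.05883965, -0.02739094, -0.01005009, -0.02352593,  0.00358725,
        0.08385963,  0.01619239]), 'joint_efforts': array([-2.69306620e-04, -6.70498109e+01,  1.02421638e+00, -3.16200399e+01,
        1.53595634e-02,  1.27053011e-02, -8.81558805e-06]), 'tcp_pos': array([0.23507562, 0.57860369, 0.24952644]), 'orientation': array([[-9.26464730e-01,  3.76381346e-01, -4.30833139e-04],
       [ 3.76381557e-01,  9.26463540e-01, -1.49429908e-03],
       [-1.63275105e-04, -1.54657305e-03, -9.99998791e-01]]), 'force': array([-1.52349907, -0.13792101, -0.00244445]), 'wrist_torque': array([-0.0046386 , -0.0207488 , -0.00571556]), 'gripper_force': 0.0, 'grip_width': 0.08538650476443871}
{'mtx': array([[481.79871209,   0.        , 255.5428486 ],
       [  0.        , 481.79871209, 196.71295649],
       [  0.        ,   0.        ,   1.        ]]), 'k1': -0.10464979750658743, 'T': array([[ 0.68680346,  0.48060404, -0.54527127,  1.27810902],
       [ 0.72671379, -0.43989377,  0.52761779, -0.56691018],
       [ 0.01371381, -0.75862588, -0.65138215,  0.91221089],
       [ 0.        ,  0.        ,  0.        ,  1.        ]])}
{'mtx': array([[423.99036716,   0.        , 256.45117951],
       [  0.        , 423.99036716, 196.32472256],
       [  0.        ,   0.        ,   1.        ]]), 'k1': -0.10639783313932677, 'T': array([[-0.88398517, -0.23482233,  0.40426315,  0.04781859],
       [-0.46724454,  0.4143434 , -0.7810263 ,  1.07063293],
       [ 0.01589865, -0.87930542, -0.47599287,  0.67609924],
       [ 0.        ,  0.        ,  0.        ,  1.        ]])}
```

View pics/scene0.png

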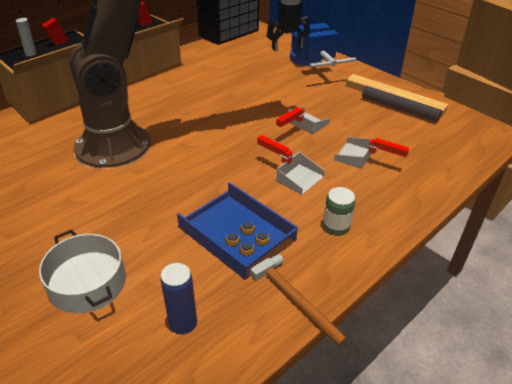

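View pics/side0.png

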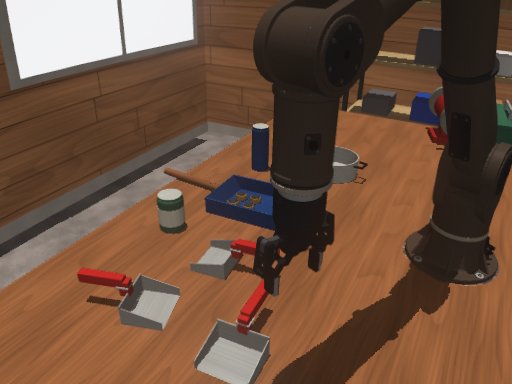

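The scene view shows three red-handled scoops: A with its handle at (275,146) and pan at (300,173), B with handle (290,117) and pan (310,122), C with handle (390,147) and pan (355,152). The tray is at (238,228), the nuts near (247,240), the basin at (83,272), gas at (180,298) and the can at (339,210). A looks farthest right (lowest y), so I'll confirm that in a crop and in numbers.

```bash
cat > h.py <<'E'
import numpy as np, cv2
from workcell import sensors, eyes, r
def dist(c): return np.array([c["k1"],0,0,0,0.])
def ray(c,uv):
    uv=np.array(uv,float).reshape(-1,2)
    n=(uv-[c["mtx"][0,2],c["mtx"][1,2]])/c["mtx"][0,0]
    u=n.copy()
    for _ in range(20): u=n/(1+c["k1"]*(u**2).sum(1,keepdims=True))
    d=np.c_[u,np.ones(len(u))]@c["T"][:3,:3].T
    return c["T"][:3,3],d
def onz(c,uv,z):
    o,d=ray(c,uv); return o+d*((z-o[2])/d[:,2])[:,None]
def proj(c,P):
    P=np.asarray(P,float).reshape(-1,3); p=(P-c["T"][:3,3])@c["T"][:3,:3]
    u=p[:,:2]/p[:,2:]; u=u*(1+c["k1"]*(u**2).sum(1,keepdims=True))
    return u*c["mtx"][0,0]+[c["mtx"][0,2],c["mtx"][1,2]]
def grab(n):
    c=eyes.camera_params(n); im=eyes.grab_frame(n); return cv2.cvtColor(im,cv2.COLOR_RGB2BGR),c
def crop(im,x0,y0,x1,y1,k,f):
    cv2.imwrite(f,cv2.resize(im[y0:y1,x0:x1],None,fx=k,fy=k,interpolation=cv2.INTER_CUBIC))
E
python3 - <<'E'
from h import *
c=eyes.camera_params("scene")
np.set_printoptions(precision=3,suppress=True)
print("handles",onz(c,[(275,146),(290,117),(390,147)],.07)); print("pans",onz(c,[(300,177),(310,124),(355,154)],.0))
im=cv2.imread("pics/scene0.png")
crop(im,172,130,332,280,4,"pics/crop0.png"); crop(im,30,220,210,340,4,"pics/crop1.png")
E
```

```text
handles [[0.44  0.323 0.07 ]
 [0.353 0.481 0.07 ]
 [0.683 0.586 0.07 ]]
pans [[0.539 0.336 0.   ]
 [0.357 0.587 0.   ]
 [0.578 0.56  0.   ]]
```

View pics/crop0.png

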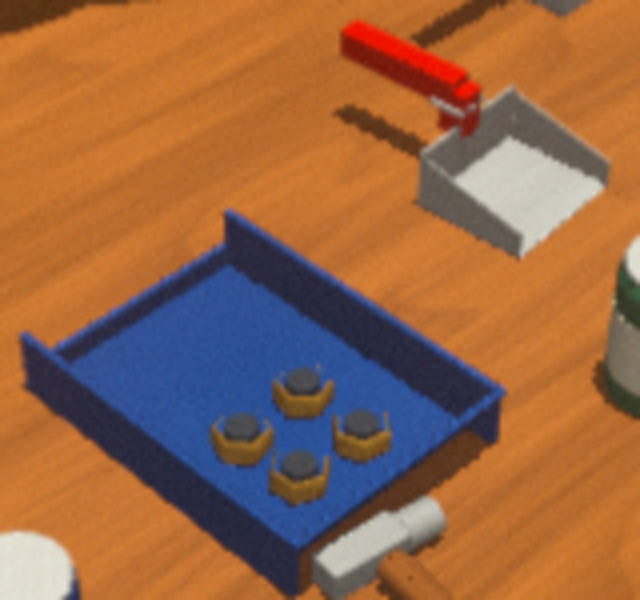

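View pics/crop1.png

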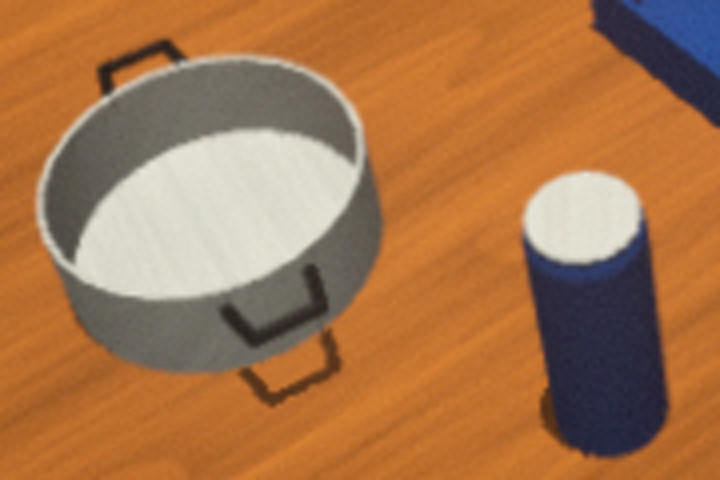

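Crop 0 confirms scoop A at y≈0.33. It is right-most, with B and C at y≥0.48 and above, and its pan corners are at (513,88), (422,155), (520,257) and (607,187). The tray's top corners are (228,212), (23,337), (503,392), and the nut tops are (303,380), (242,427), (362,424), (300,464). Crop 1 shows the basin rim between columns 37 and 362, and the gas bottle top at (582,218).

```bash
python3 - <<'E'
from h import *
from scipy.optimize import least_squares
np.set_printoptions(precision=4,suppress=True)
c=eyes.camera_params("scene")
o=lambda p,x,y:(np.array(p,float)+.5)/4-.5+[x,y]
def fit(model,uv,x0):
    M=np.array(model)/1000.
    def f(q):
        C,S=np.cos(q[2]),np.sin(q[2]); W=M@np.array([[C,-S,0],[S,C,0],[0,0,1]]).T+[q[0],q[1],0]
        return (proj(c,W)-uv).ravel()
    s=least_squares(f,x0); print(s.x[:2],np.degrees(s.x[2]),"res",s.fun.round(1)); return s.x
t=fit([(-130,95,50),(-130,-95,50),(-130,-95,0)],o([(229,212),(23,337),(25,385)],172,130),[.6,.1,0])
s=fit([(0,58,50),(0,-58,50),(95,-58,0),(95,58,0),(-118,11,84),(-118,-11,84)],o([(513,88),(421,154),(520,257),(607,190),(362,22),(343,36)],172,130),[.48,.33,0])
n=onz(c,o([(303,380),(242,427),(362,424),(300,464)],172,130),.022); print("nuts",n)
C,S=np.cos(t[2]),np.sin(t[2]); print("in tray",((n-[t[0],t[1],0])@np.array([[C,-S,0],[S,C,0],[0,0,1]]))[:,:2])
b=onz(c,o([(37,205),(362,130),(230,57),(165,299),(60,262),(350,85)],30,220),.07)
f=lambda q:np.hypot(*(b[:,:2]-q).T)-.095
q=least_squares(f,b[:,:2].mean(0)); print("basin",q.x,q.fun)
print("bhandles",onz(c,o([(135,45),(262,345)],30,220),.06))
print("gas",onz(c,o([(582,218)],30,220),.17),"oil",onz(c,[(341,196)],.11))
E
```

```text
[0.5917 0.0301] 1.721083608032075 res [ 0.5 -0.8 -0.9 -0.5  0.4  1.1]
[0.4999 0.3236] 6.2522032405766925 res [ 0.3 -0.1  0.1  0.4  0.   1.3  0.6 -0.4 -0.6 -0.6 -0.4 -1.1]
nuts [[0.601  0.0599 0.022 ]
 [0.6065 0.0012 0.022 ]
 [0.6571 0.0603 0.022 ]
 [0.6561 0.0066 0.022 ]]
in tray [[ 0.0102  0.0296]
 [ 0.014  -0.0293]
 [ 0.0663  0.0283]
 [ 0.0637 -0.0254]]
basin [ 0.4675 -0.3466] [ 0.0013 -0.0023 -0.002  -0.0002  0.0008  0.0051]
bhandles [[ 0.3328 -0.3265  0.06  ]
 [ 0.5939 -0.3824  0.06  ]]
gas [[ 0.7208 -0.247   0.17  ]] oil [[0.7534 0.2474 0.11  ]]
```

Request:
drive_tool(steps="0 0 -0.1575 -1 -0.64 0 1;0 0 -0.1575 -1 -0.64 0 1;0 0 -0.1575 -1 -0.64 0 1;0 0 -0.1575 -1 -0.64 0 1;0 0 -0.1575 -1 -0.64 0 1;0 0 -0.1575 -1 -0.64 0 1;0 0 -0.1575 -1 -0.64 0 1;0 0 -0.1575 -1 -0.64 0 1", grip_force=110)

```text
t: 0.77
tcp_pos: [0.4115, 0.329, 0.2502]
orientation: [[-0.995, -0.099, 0.002], [-0.099, 0.995, -0.004], [-0.002, -0.004, -1.0]]
force: [0.2, -0.9, -0.7]
grip_width: 0.0851
gripper_force: 0.0
```

```bash
cat >> h.py <<'E'
np.set_printoptions(precision=4,suppress=True)
from scipy.spatial.transform import Rotation as Ro
def want(yaw,pitch=0):
    """tool orientation for scoop heading yaw, lip raised by pitch (deg)"""
    R=Ro.from_euler('ZY',[yaw,-pitch],degrees=True).as_matrix()  # scoop frame
    return R@np.diag([-1,1,-1.])
def go(p,yaw,pitch=0):
    s=sensors.state(); R=s["orientation"]; Rt=want(yaw,pitch)
    print("t",s["t"],"q",s["joint_pos"].round(1),"F",s["force"].round(1),"w",s["grip_width"])
    print("at",s["tcp_pos"],"turn",Ro.from_matrix(R.T@Rt).as_rotvec()/np.pi,"shift",R.T@(np.array(p)-s["tcp_pos"])/.25)
E
python3 - <<'E'
from h import *
print([a for a in dir(r) if a[0]!='_'])
go([.4502,.3181,.25],6.25)
E
```

```text
['PlanningError', 'finger_overhang']
t 0.7667 q [-45.2  15.9   0.8 103.8   0.   60.4  51.2] F [ 0.2 -0.9 -0.7] w 0.0851496670743255
at [0.4115 0.329  0.2502] turn [-0.0012  0.0005 -0.0032] shift [-0.1497 -0.0587  0.0012]
```

Request:
drive_tool(steps="0 0 -0.003 -0.166 -0.09 0 1;0 0 -0.003 -0.166 -0.09 0.15 1;0 0 -0.003 -0.166 -0.09 0.3 1;0 0 -0.003 -0.166 -0.09 0.45 1;0 0 -0.003 -0.166 -0.09 0.55 1;0 0 -0.003 -0.166 -0.09 0.6 1;0 0 -0.003 -0.166 -0.09 0.6 1;0 0 -0.003 -0.166 -0.09 0.6 1")

```text
t: 1.43
tcp_pos: [0.4499, 0.3187, 0.0999]
orientation: [[-0.993, -0.118, -0.001], [-0.118, 0.993, -0.001], [0.001, -0.001, -1.0]]
force: [-0.6, 0.3, 0.4]
grip_width: 0.0855
gripper_force: 0.0
```

```bash
python3 - <<'E'
from h import *
go([.4502,.3181,.071],6.25)
im,c=grab("wrist"); cv2.imwrite("pics/w1.png",im)
C,S=np.cos(np.radians(6.25)),np.sin(np.radians(6.25))
for p in [(-118,0,84),(-8,0,84),(95,58,0),(95,-58,0)]:
    x,y,z=np.array(p)/1e3; print(p,proj(c,[.4999+C*x-S*y,.3236+S*x+C*y,z]))
E
```

```text
t 1.4333 q [-41.5  28.1   0.9 109.9  -0.6  42.2  56.5] F [-0.6  0.3  0.4] w 0.08551696052145565
at [0.4499 0.3187 0.0999] turn [-0.0003 -0.0005  0.003 ] shift [-0.001  -0.0025  0.1154]
(-118, 0, 84) [[261.0232 132.9972]]
(-8, 0, 84) [[259.3585 313.9406]]
(95, 58, 0) [[315.1627 334.0749]]
(95, -58, 0) [[202.6474 333.2192]]
```

View pics/w1.png

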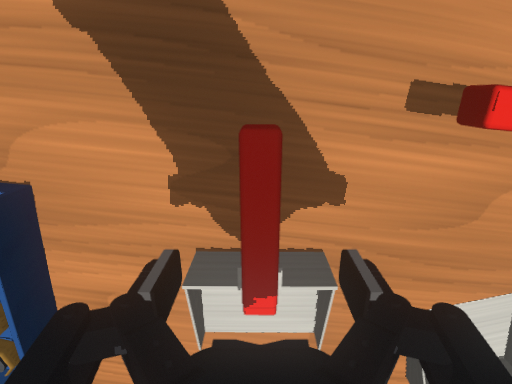

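The wrist view shows the handle centred between the jaws, running from (261,128) to (260,312), which matches the prediction. I'll descend and grip.

Request:
drive_tool(steps="0 0 0.003 0 0 0.06 1;0 0 0.003 0 0 0.115 1;0 0 0.003 0 0 0.115 1;0 0 0.003 0 0 0.115 -1;0 0 0.003 0 0 0.115 -1;0 0 0.003 0 0 0.115 -1;0 0 0.003 0 0 0.115 -1;0 0 0.003 0 0 0.115 -1", grip_force=115)

```text
t: 2.15
tcp_pos: [0.4506, 0.3191, 0.0723]
orientation: [[-0.994, -0.109, 0.001], [-0.109, 0.994, 0.001], [-0.001, 0.001, -1.0]]
force: [-0.6, 0.2, 0.3]
grip_width: 0.0254
gripper_force: 0.0
```

Request:
drive_tool(steps="0 0 0 0 0 0 -1;0 0 0 0 0 0 -1;0 0 0 0 0 0 -1;0 0 0 0 0 0 -1")

```text
t: 2.48
tcp_pos: [0.4504, 0.3191, 0.0724]
orientation: [[-0.994, -0.109, 0.001], [-0.109, 0.994, 0.001], [-0.001, 0.001, -1.0]]
force: [-1.7, -0.8, 6.9]
grip_width: 0.0203
gripper_force: 112.1
```

```bash
python3 - <<'E'
from h import *
go([.4502,.3181,.071],6.25)
s=sensors.state(); print(s["orientation"], s["gripper_force"])
E
```

```text
t 2.4833 q [-41.5  30.4   0.9 111.   -0.7  38.6  56.1] F [-1.7 -0.8  6.9] w 0.020330226727535986
at [0.4504 0.3191 0.0724] turn [ 0.0002  0.0002 -0.    ] shift [ 0.0014 -0.004   0.0055]
[[-0.9941 -0.1089  0.0005]
 [-0.1089  0.9941  0.0006]
 [-0.0006  0.0006 -1.    ]] 112.12242007255554
```

Request:
drive_tool(steps="0 0 0 0 0 -0.1 -1;0 0 0 0 0 -0.2 -1;0 0 0 0 0 -0.3 -1;0 0 0 0 0 -0.4 -1;0 0 0 0 0 -0.52 -1;0 0 0 0 0 -0.52 -1;0 0 0 0 0 -0.52 -1")

```text
t: 3.07
tcp_pos: [0.4508, 0.3193, 0.2029]
orientation: [[-0.994, -0.109, 0.002], [-0.109, 0.994, 0.002], [-0.002, 0.002, -1.0]]
force: [0.7, 0.1, -4.6]
grip_width: 0.0202
gripper_force: 113.5
```

```bash
python3 - <<'E'
from h import *
c=eyes.camera_params("scene")
o=lambda p,x,y:(np.array(p,float)+.5)/4-.5+[x,y]
im=cv2.imread("pics/scene0.png")
e=onz(c,o([(229,212),(503,392),(23,337),(297,545)],172,130),.05); print(e)
for a,b in((0,1),(2,3)):
    d=e[b]-e[a]; print(np.degrees(np.arctan2(d[1],d[0])),np.hypot(*d[:2]))
# nuts: brass pixels blobs
hsv=cv2.cvtColor(im,cv2.COLOR_BGR2HSV)
m=cv2.inRange(hsv,(10,90,90),(30,255,255))[222:260,220:278]
big=cv2.resize(m,None,fx=1,fy=1); n,l,st,ce=cv2.connectedComponentsWithStats(big,8)
for i in range(1,n): print(st[i],ce[i]+[220,222])
go([.5,.3,.2],1.7)
E
```

```text
[[ 0.4605  0.1178  0.05  ]
 [ 0.7172  0.127   0.05  ]
 [ 0.4677 -0.0683  0.05  ]
 [ 0.7229 -0.0572  0.05  ]]
2.0690945280770565 0.25685077704165993
2.4786787724256087 0.2554479475263904
[21  4 14  8 69] [247.2899 230.    ]
[ 5 15 15  9 78] [232.3077 241.5513]
[36 16 14  7 66] [262.4242 240.9545]
[20 24 14 10 70] [246.6143 251.2571]
[50 25  8 10 30] [274.7333 251.6667]
[45 33  5  4  7] [267.4286 256.7143]
[43 37  1  1  1] [263. 259.]
t 3.0667 q [-42.   20.7   1.5 104.1  -0.7  55.   56. ] F [ 0.7  0.1 -4.6] w 0.02024516994195341
at [0.4508 0.3193 0.2029] turn [0.0006 0.0007 0.0252] shift [-0.1872 -0.0982  0.0117]
```

Request:
drive_tool(steps="0 0 0.0225 0.02 -0.08 0 -1;0 0 0.0225 0.03 -0.2 0 -1;0 0 0.0225 0.06 -0.34 0 -1;0 0 0.0225 0.1 -0.48 0 -1;0 0 0.0225 0.14 -0.62 0 -1;0 0 0.0225 0.18 -0.76 0 -1;0 0 0.0225 0.2 -0.88 0 -1;0 0 0.0225 0.215 -0.96 0 -1")

```text
t: 3.73
tcp_pos: [0.4208, 0.0708, 0.2]
orientation: [[-0.999, -0.036, -0.003], [-0.036, 0.999, -0.002], [0.004, -0.002, -1.0]]
force: [0.5, 0.7, -3.5]
grip_width: 0.0201
gripper_force: 113.5
```

```bash
python3 - <<'E'
from h import *
go([.4291,.0237,.2],2.2)
E
```

```text
t 3.7333 q [-23.6   9.7   7.8 120.4  -1.7  50.2  77.2] F [ 0.5  0.7 -3.5] w 0.020134104723789348
at [0.4208 0.0708 0.2   ] turn [-0.0005 -0.0011 -0.0009] shift [-0.0263 -0.1894  0.0004]
```

Request:
drive_tool(steps="0 0 0 -0.01 -0.06 0 -1;0 0 0 -0.02 -0.12 0 -1;0 0 0 -0.028 -0.18 0 -1;0 0 0 -0.028 -0.203 0 -1;0 0 0 -0.028 -0.203 0 -1;0 0 0 -0.028 -0.203 0 -1")

```text
t: 4.23
tcp_pos: [0.4311, 0.0244, 0.2008]
orientation: [[-0.999, -0.038, -0.002], [-0.038, 0.999, -0.0], [0.002, -0.0, -1.0]]
force: [-0.4, -0.6, -3.6]
grip_width: 0.0205
gripper_force: 113.5
```

```bash
python3 - <<'E'
from h import *
go([.4291,.0237,.2],2.2)
im,c=grab("scene"); cv2.imwrite("pics/scene1.png",im); crop(im,160,120,320,270,4,"pics/crop2.png")
s=sensors.state(); R=s["orientation"]@np.diag([-1,1,-1.])
for g in (-50,-46):
  for p in [(95,58,0),(95,-58,0),(0,58,50),(0,-58,50)]:
    w=s["tcp_pos"]+R@((np.array(p)-[g,0,72.4])/1e3); print(g,p,((proj(c,w)+.5-[160,120])*4-.5))
E
```

```text
t 4.2333 q [-18.9  10.    9.9 120.   -2.2  50.3  84.5] F [-0.4 -0.6 -3.6] w 0.02048017286470939
at [0.4311 0.0244 0.2008] turn [-0.     -0.0006 -0.0001] shift [ 0.0083 -0.0024  0.0031]
-50 (95, 58, 0) [[355.4775 258.4324]]
-50 (95, -58, 0) [[221.2016 342.7918]]
-50 (0, 58, 50) [[253.1029 133.6913]]
-50 (0, -58, 50) [[115.6111 210.2048]]
-46 (95, 58, 0) [[351.0922 255.6383]]
-46 (95, -58, 0) [[216.8267 339.6972]]
-46 (0, 58, 50) [[248.96   131.1553]]
-46 (0, -58, 50) [[111.5065 207.4003]]
```

View pics/crop2.png

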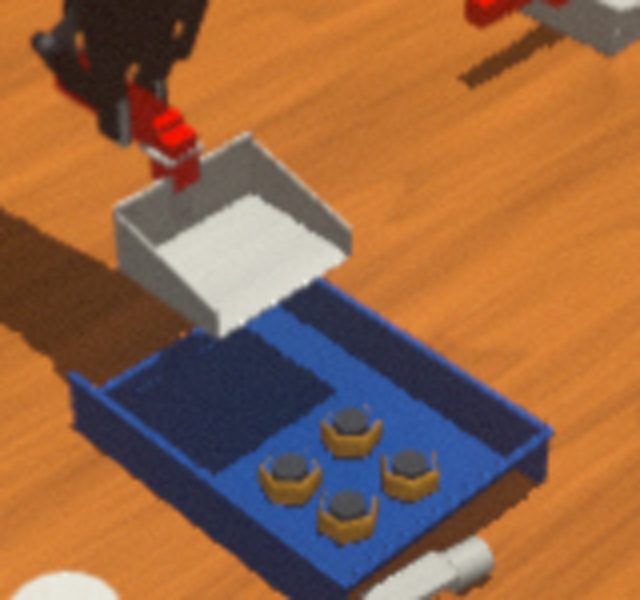

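The crop shows the held scoop's lip corners at (219,336) and (350,257). That means it is gripped at x≈-47 with no sag, and it is in line with the four nuts, which haven't moved. Next I'll lower it into the tray behind the nuts.

```bash
cat >> h.py <<'E'
G=np.array([-.047,0,.0724]); TR=np.array([.594,.030]); TY=2.2
def lip(x,z,pitch,y=0):
    """go to scoop lip at tray (x,y), world z (mm), lip raised pitch deg"""
    a=np.radians(TY); P=np.array([TR[0]+(x*np.cos(a)-y*np.sin(a))/1e3,TR[1]+(x*np.sin(a)+y*np.cos(a))/1e3,z/1e3])
    Rs=want(TY,pitch)@np.diag([-1,1,-1.])
    go(P+Rs@(G-[.095,0,0]),TY,pitch)
def lipnow():
    s=sensors.state(); Rs=s["orientation"]@np.diag([-1,1,-1.]); P=s["tcp_pos"]+Rs@(np.array([.095,0,0])-G)
    a=np.radians(TY); d=P[:2]-TR
    print("lip tray x,y,z mm",1e3*(d[0]*np.cos(a)+d[1]*np.sin(a)),1e3*(-d[0]*np.sin(a)+d[1]*np.cos(a)),1e3*P[2],"pitch",np.degrees(np.arcsin(Rs[2,0])),"yaw",np.degrees(np.arctan2(Rs[1,0],Rs[0,0])),"F",s["force"])
E
python3 - <<'E'
from h import *
lipnow(); lip(-22,40,-10); lip(-22,6,-10)
E
```

```text
lip tray x,y,z mm -20.81147174725485 1.174325854489117 128.41380126957768 pitch -0.07223628987968024 yaw 2.232960907869102 F [ 1.3251  0.831  -2.5401]
t 4.2833 q [-18.9  10.    9.9 120.   -2.2  50.3  84.5] F [ 1.3  0.8 -2.5] w 0.02019933472783149
at [0.4314 0.0248 0.201 ] turn [0.     0.0552 0.0002] shift [-0.0541 -0.0044  0.2601]
t 4.2833 q [-18.9  10.    9.9 120.   -2.2  50.3  84.5] F [ 1.3  0.8 -2.5] w 0.02019933472783149
at [0.4314 0.0248 0.201 ] turn [0.     0.0552 0.0002] shift [-0.0543 -0.0044  0.3961]
```

Request:
drive_tool(steps="0 0.03 0 -0.03 -0.005 0.06 -1;0 0.055 0 -0.054 -0.005 0.13 -1;0 0.055 0 -0.054 -0.005 0.2 -1;0 0.055 0 -0.054 -0.005 0.26 -1;0 0.055 0 -0.054 -0.005 0.31 -1;0 0.055 0 -0.054 -0.005 0.35 -1;0 0.055 0 -0.054 -0.005 0.38 -1;0 0.055 0 -0.054 -0.005 0.38 -1")

```text
t: 4.95
tcp_pos: [0.4447, 0.0239, 0.1054]
orientation: [[-0.984, -0.039, -0.174], [-0.039, 0.999, -0.007], [0.174, -0.0, -0.985]]
force: [-0.2, 1.4, -3.1]
grip_width: 0.0205
gripper_force: 113.4
```

```bash
python3 - <<'E'
from h import *
lipnow(); lip(-22,4,-10); lip(-19,3,-2);lip(70,3,-2)
E
```

```text
lip tray x,y,z mm -22.144905937021456 -0.2693943119367666 9.425941704313114 pitch -10.006876189359389 yaw 2.2518595747768426 F [-0.2025  1.3802 -3.0686]
t 4.95 q [-16.2  24.7   9.4 116.8  -6.4  48.9  89.6] F [-0.2  1.4 -3.1] w 0.020466689542952814
at [0.4447 0.0239 0.1054] turn [-0.0001 -0.      0.0003] shift [-0.0043  0.0015  0.0213]
t 4.95 q [-16.2  24.7   9.4 116.8  -6.4  48.9  89.6] F [-0.2  1.4 -3.1] w 0.020466689542952814
at [0.4447 0.0239 0.1054] turn [-0.     -0.0445  0.0003] shift [0.0179 0.0016 0.1051]
t 4.95 q [-16.2  24.7   9.4 116.8  -6.4  48.9  89.6] F [-0.2  1.4 -3.1] w 0.020466689542952814
at [0.4447 0.0239 0.1054] turn [-0.     -0.0445  0.0003] shift [-0.3326  0.0012  0.0432]
```

Request:
drive_tool(steps="0 -0.01 0 0 0 0.035 -1;0 -0.022 0 0.006 0.001 0.06 -1;0 -0.034 0 0.012 0.001 0.085 -1;0 -0.0445 0 0.018 0.001 0.105 -1;0 -0.0445 0 0.018 0.001 0.105 -1;0 -0.0445 0 0.018 0.001 0.105 -1")

```text
t: 5.45
tcp_pos: [0.4364, 0.0235, 0.0821]
orientation: [[-0.999, -0.039, -0.033], [-0.039, 0.999, -0.001], [0.033, 0.0, -0.999]]
force: [0.6, 0.2, -3.4]
grip_width: 0.0202
gripper_force: 113.4
```

```bash
python3 - <<'E'
from h import *
lipnow(); lip(30,3,-2);lip(80,3,-2)
E
```

```text
lip tray x,y,z mm -18.25574253466968 -0.4128033342231216 5.037384194365724 pitch -1.908963995117126 yaw 2.211946425111953 F [ 0.6365  0.1929 -3.4427]
t 5.45 q [-16.9  22.5   8.9 125.2  -6.4  34.7  88.9] F [ 0.6  0.2 -3.4] w 0.02019626106160393
at [0.4364 0.0235 0.0821] turn [0.0001 0.0005 0.0001] shift [-0.1936  0.0018  0.0008]
t 5.45 q [-16.9  22.5   8.9 125.2  -6.4  34.7  88.9] F [ 0.6  0.2 -3.4] w 0.02019626106160393
at [0.4364 0.0235 0.0821] turn [0.0001 0.0005 0.0001] shift [-0.3935  0.0018 -0.0058]
```

Request:
drive_tool(steps="0 0 0 0 0.001 0.008 -1;0 0 0 0 0.001 0.016 -1;0 0 0 -0.01 0.002 0.016 -1;0 0 0 -0.035 0.002 0.015 -1;0 0 0 -0.06 0.002 0.014 -1;0 0 0 -0.085 0.002 0.013 -1;0 0 0 -0.11 0.002 0.012 -1;0 0 0 -0.135 0.002 0.011 -1")

```text
t: 6.12
tcp_pos: [0.4704, 0.025, 0.0776]
orientation: [[-0.999, -0.038, -0.034], [-0.038, 0.999, -0.001], [0.034, 0.0, -0.999]]
force: [-6.6, -0.8, 4.6]
grip_width: 0.0205
gripper_force: 114.7
```

```bash
python3 - <<'E'
from h import *
lipnow(); im,c=grab("scene"); crop(im,172,130,332,280,4,"pics/crop3.png")
E
```

```text
lip tray x,y,z mm 15.713541720055503 -0.2808486669992451 0.39009544673057617 pitch -1.9522146030915077 yaw 2.1900327701931874 F [-6.6267 -0.78    4.6018]
```

View pics/crop3.png

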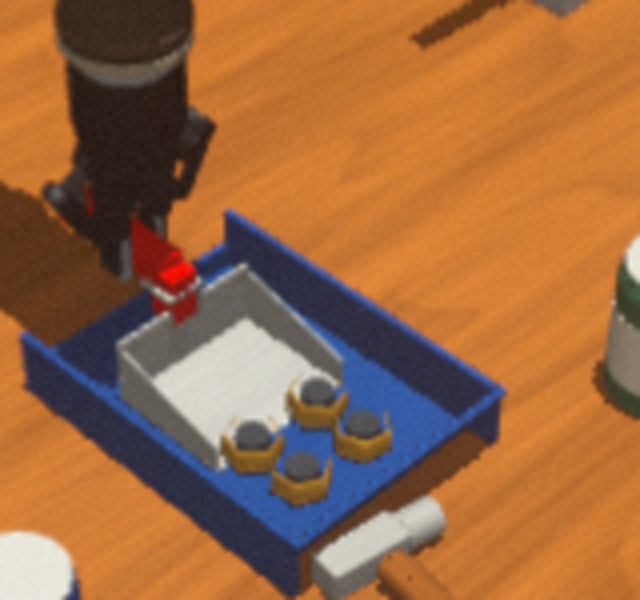

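The scoop is in line, with the near nuts (316,400) and (252,447) at the mouth and the front pair just ahead. I'll keep pushing towards the far wall.

Request:
drive_tool(steps="0 0 0 -0.025 0.001 -0.001 -1;0 0 0 -0.05 0.001 -0.002 -1;0 0 0 -0.075 0.001 -0.0025 -1;0 0 0 -0.1 0.001 -0.003 -1;0 0 0 -0.125 0.001 -0.004 -1;0 0 0 -0.15 0.001 -0.005 -1;0 0 0 -0.175 0.001 -0.006 -1;0 0 0 -0.2 0.001 -0.0065 -1")

```text
t: 6.83
tcp_pos: [0.5195, 0.0271, 0.0775]
orientation: [[-0.999, -0.038, -0.035], [-0.038, 0.999, -0.001], [0.035, 0.0, -0.999]]
force: [-9.3, -1.1, 6.0]
grip_width: 0.0201
gripper_force: 114.8
```

```bash
python3 - <<'E'
from h import *
lipnow()
E
```

```text
lip tray x,y,z mm 64.75542360246746 -0.05337078581468726 0.12340449740880222 pitch -2.0218836463306813 yaw 2.1890896982822654 F [-9.3361 -1.052   5.994 ]
```

Request:
drive_tool(steps="0 0 0 -0.02 0 -0.0005 -1;0 0 0 -0.04 0 -0.0015 -1;0 0 0 -0.055 0 -0.002 -1;0 0 0 -0.07 0 -0.0025 -1;0 0 0 -0.085 0 -0.003 -1;0 0 0 -0.1 0 -0.0035 -1;0 0 0 -0.11 0 -0.004 -1;0 0 0 -0.12 0 -0.004 -1")

```text
t: 7.5
tcp_pos: [0.5487, 0.0281, 0.0774]
orientation: [[-0.999, -0.038, -0.036], [-0.038, 0.999, -0.001], [0.036, -0.0, -0.999]]
force: [-10.1, -0.2, 7.8]
grip_width: 0.0202
gripper_force: 114.9
```

```bash
python3 - <<'E'
from h import *
lipnow(); im,c=grab("scene"); crop(im,172,130,332,280,4,"pics/crop4.png")
E
```

```text
lip tray x,y,z mm 93.92499269968555 -0.14264236578782158 -0.12375743819556528 pitch -2.087877582738389 yaw 2.187285517794541 F [-10.0755  -0.2141   7.7532]
```

View pics/crop4.png

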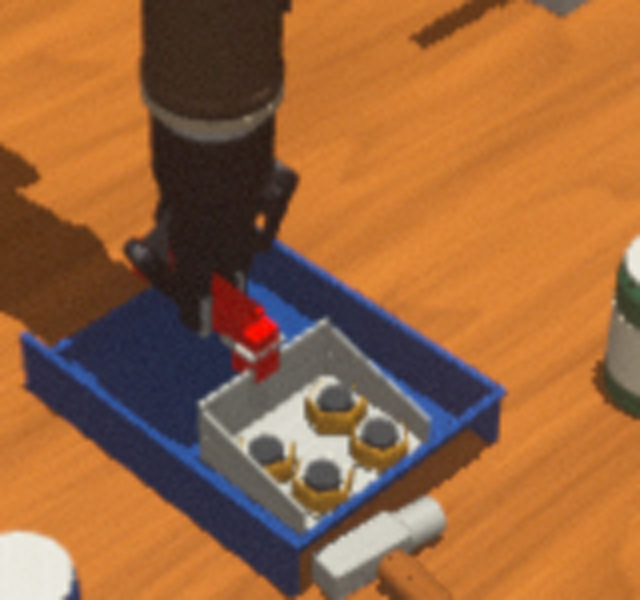

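All four nuts are in the pan: (335,400), (380,438), (268,450), (322,483). I'll nudge forward slightly, then raise the lip along the flared wall.

```bash
python3 - <<'E'
from h import *
for a in [(99,0,-2),(99,7,2),(98,17,7),(97,29,12),(95,42,17),(93,60,21),(90,85,22),(85,110,22)]:
    print(a); lip(*a)
E
```

```text
(99, 0, -2)
t 7.55 q [-14.9  30.8   9.1 109.8  -7.2  41.9  90.7] F [-7.9  0.4  7.2] w 0.020083451891323722
at [0.5493 0.0282 0.0775] turn [ 0.     -0.0003 -0.0001] shift [-0.0175  0.0004 -0.    ]
(99, 7, 2)
t 7.55 q [-14.9  30.8   9.1 109.8  -7.2  41.9  90.7] F [-7.9  0.4  7.2] w 0.020083451891323722
at [0.5493 0.0282 0.0775] turn [ 0.     -0.0225 -0.0001] shift [0.0023 0.0003 0.0123]
(98, 17, 7)
t 7.55 q [-14.9  30.8   9.1 109.8  -7.2  41.9  90.7] F [-7.9  0.4  7.2] w 0.020083451891323722
at [0.5493 0.0282 0.0775] turn [ 0.     -0.0503 -0.0001] shift [0.0272 0.0003 0.0246]
(97, 29, 12)
t 7.55 q [-14.9  30.8   9.1 109.8  -7.2  41.9  90.7] F [-7.9  0.4  7.2] w 0.020083451891323722
at [0.5493 0.0282 0.0775] turn [ 0.     -0.078  -0.0001] shift [0.0477 0.0003 0.0304]
(95, 42, 17)
t 7.55 q [-14.9  30.8   9.1 109.8  -7.2  41.9  90.7] F [-7.9  0.4  7.2] w 0.020083451891323722
at [0.5493 0.0282 0.0775] turn [ 0.     -0.1058 -0.0001] shift [0.0677 0.0003 0.0334]
(93, 60, 21)
t 7.55 q [-14.9  30.8   9.1 109.8  -7.2  41.9  90.7] F [-7.9  0.4  7.2] w 0.020083451891323722
at [0.5493 0.0282 0.0775] turn [-0.     -0.128  -0.0001] shift [0.0829 0.0003 0.006 ]
(90, 85, 22)
t 7.55 q [-14.9  30.8   9.1 109.8  -7.2  41.9  90.7] F [-7.9  0.4  7.2] w 0.020083451891323722
at [0.5493 0.0282 0.0775] turn [-0.     -0.1336 -0.0001] shift [ 0.0991  0.0003 -0.0824]
(85, 110, 22)
t 7.55 q [-14.9  30.8   9.1 109.8  -7.2  41.9  90.7] F [-7.9  0.4  7.2] w 0.020083451891323722
at [0.5493 0.0282 0.0775] turn [-0.     -0.1336 -0.0001] shift [ 0.1227  0.0003 -0.1816]
```

Request:
drive_tool(steps="0 0 0 -0.009 0 0 -1;0 0 0 -0.0175 0 0 -1;0 -0.01 0 -0.009 0 0.005 -1;0 -0.0225 0 0.002 0 0.012 -1;0 -0.036 0 0.015 0 0.018 -1;0 -0.05 0 0.027 0 0.0245 -1;0 -0.064 0 0.037 0 0.0275 -1;0 -0.078 0 0.048 0 0.03 -1")

```text
t: 8.22
tcp_pos: [0.5375, 0.0278, 0.0698]
orientation: [[-0.977, -0.038, 0.211], [-0.037, 0.999, 0.008], [-0.211, -0.0, -0.977]]
force: [0.5, 0.1, -6.8]
grip_width: 0.0201
gripper_force: 113.3
```

```bash
python3 - <<'E'
from h import *
lipnow()
for a in [(97,29,12),(95,44,17),(93,62,21),(90,85,22),(85,110,22),(75,140,22)]:
    print(a); lip(*a)
E
```

```text
lip tray x,y,z mm 97.51254233032759 -0.105479835394003 29.054158822514346 pitch 12.1875892253209 yaw 2.1943002608852784 F [ 0.5109  0.084  -6.8288]
(97, 29, 12)
t 8.2167 q [-16.3  25.7   8.6 123.8  -7.1  18.8  89.7] F [ 0.5  0.1 -6.8] w 0.020050567904962263
at [0.5375 0.0278 0.0698] turn [-0.0001  0.001  -0.    ] shift [ 0.0011  0.0003 -0.0021]
(95, 44, 17)
t 8.2167 q [-16.3  25.7   8.6 123.8  -7.1  18.8  89.7] F [ 0.5  0.1 -6.8] w 0.020050567904962263
at [0.5375 0.0278 0.0698] turn [-0.0001 -0.0267 -0.    ] shift [ 0.0195  0.0003 -0.0119]
(93, 62, 21)
t 8.2167 q [-16.3  25.7   8.6 123.8  -7.1  18.8  89.7] F [ 0.5  0.1 -6.8] w 0.020050567904962263
at [0.5375 0.0278 0.0698] turn [-0.0001 -0.049  -0.    ] shift [ 0.0275  0.0003 -0.0422]
(90, 85, 22)
t 8.2167 q [-16.3  25.7   8.6 123.8  -7.1  18.8  89.7] F [ 0.5  0.1 -6.8] w 0.020050567904962263
at [0.5375 0.0278 0.0698] turn [-0.0001 -0.0545 -0.    ] shift [ 0.0232  0.0003 -0.124 ]
(85, 110, 22)
t 8.2167 q [-16.3  25.7   8.6 123.8  -7.1  18.8  89.7] F [ 0.5  0.1 -6.8] w 0.020050567904962263
at [0.5375 0.0278 0.0698] turn [-0.0001 -0.0545 -0.    ] shift [ 0.0216  0.0002 -0.226 ]
(75, 140, 22)
t 8.2167 q [-16.3  25.7   8.6 123.8  -7.1  18.8  89.7] F [ 0.5  0.1 -6.8] w 0.020050567904962263
at [0.5375 0.0278 0.0698] turn [-0.0001 -0.0545 -0.    ] shift [ 0.0354  0.0002 -0.3518]
```

The measured load rose by about 3.4 N, which matches four nuts. I'll lift.

Request:
drive_tool(steps="0 -0.008 0 0.006 0 -0.005 -1;0 -0.016 0 0.012 0 -0.01 -1;0 -0.023 0 0.018 0 -0.03 -1;0 -0.0267 0 0.022 0 -0.06 -1;0 -0.0267 0 0.022 0 -0.1 -1;0 -0.0267 0 0.022 0 -0.15 -1;0 -0.0267 0 0.022 0 -0.2 -1;0 -0.0267 0 0.022 0 -0.25 -1")

```text
t: 8.88
tcp_pos: [0.5193, 0.027, 0.1315]
orientation: [[-0.956, -0.038, 0.291], [-0.036, 0.999, 0.011], [-0.291, -0.0, -0.957]]
force: [-0.0, -0.2, -6.8]
grip_width: 0.0205
gripper_force: 113.5
```

Request:
drive_tool(steps="0 0 0 0 0 -0.06 -1;0 0 0 0 0 -0.12 -1;0 0 0 0 0 -0.18 -1;0 0 0 0 0 -0.24 -1;0 0 0 0 0 -0.3 -1;0 0 0 0 0 -0.36 -1;0 0 0 0 0 -0.4 -1;0 0 0 0 0 -0.4 -1")

```text
t: 9.55
tcp_pos: [0.4907, 0.0259, 0.2287]
orientation: [[-0.955, -0.038, 0.294], [-0.036, 0.999, 0.012], [-0.294, 0.001, -0.956]]
force: [0.3, 1.2, -5.7]
grip_width: 0.0203
gripper_force: 113.7
```

```bash
python3 - <<'E'
from h import *
lipnow(); s=sensors.state(); print(s["tcp_pos"],s["joint_pos"])
im,c=grab("scene"); crop(im,150,40,350,190,4,"pics/crop5.png")
E
```

```text
lip tray x,y,z mm 53.66844239953563 -0.1491371886411549 201.30676980359198 pitch 17.121389932858712 yaw 2.150143789374944 F [ 0.2755  1.1564 -5.7455]
[0.4907 0.0259 0.2287] [-25.981    4.6478  16.1273 124.3652   1.7454  34.2101  80.766 ]
```

View pics/crop5.png

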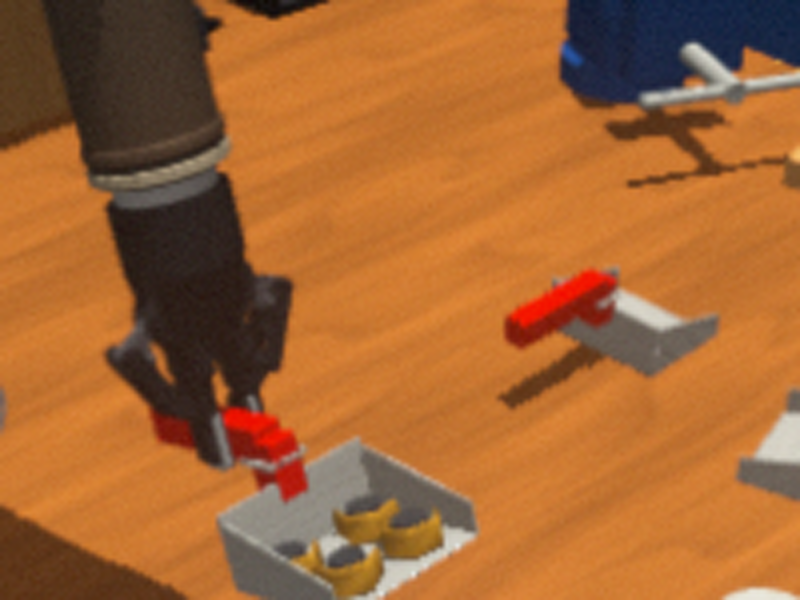

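All four nuts sit in the raised pan, at (365,515), (410,530), (290,548) and (350,565). Now I'll fit a quick kinematic model so I can choose a tipping heading at the basin within the joint ranges.

```bash
cat > fk.py <<'E'
import itertools
from h import *
from scipy.optimize import least_squares
D=[([-73.77,24.94,1.43,90.19,-.66,64.97,-4.30],(.2351,.5786,.2495),67.9,0),
([-45.2,15.9,.8,103.8,0,60.4,51.2],(.4115,.329,.2502),95.7,0),
([-16.2,24.7,9.4,116.8,-6.4,48.9,89.6],(.4447,.0239,.1054),92.25,-10),
([-18.9,10,9.9,120,-2.2,50.3,84.5],(.4311,.0244,.2008),92.2,0),
([-16.3,25.7,8.6,123.8,-7.1,18.8,89.7],(.5375,.0278,.0698),92.2,12.2),
([-25.981,4.648,16.127,124.365,1.745,34.21,80.767],(.4907,.0259,.2287),92.15,17.1)]
def fk(q,p,s):
    E=lambda ax,a:Ro.from_euler(ax,a,degrees=True).as_matrix()
    R=E('z',s[0]*q[0]+p[8]); T=np.array([0,0,p[0]]); 
    R=R@E('y',q[1])@E('z',s[1]*q[2]); T=T+R@[p[4],p[5],p[1]]
    R=R@E('y',q[3]); T=T+R@[p[6],0,p[2]]
    R=R@E('z',s[2]*q[4])@E('y',q[5]); T=T+R@[p[7],0,p[3]]
    return T,R@E('z',s[3]*q[6]+p[9])
def res(p,s):
    o=[]
    for q,P,ty,pi in D:
        T,R=fk(q,p,s); o+=list((T-P)*10)+list((R-want(ty-90,pi)).ravel())
    return np.array(o)
best=None
def fit():
    b=None
    for s in itertools.product([1,-1],repeat=4):
        for o7 in(0,90,180,-90):
            f=least_squares(res,[.3,.4,.4,.2,0,0,0,0,0,o7],args=(s,),x_scale=[.1]*8+[10,10],max_nfev=60)
            if b is None or f.cost<b[0]: b=(f.cost,f.x,s)
    return b
LO=np.array([-149.89,-25.12,-72.63,4.76,-75.54,6.69,-157.13])+3; HI=np.array([149.89,119.58,75.52,147.25,255.54,114.76,157.13])-3
def ik(P,Rt,p,s,q0,best=True):
    f=lambda q:np.r_[(fk(q,p,s)[0]-P)*10,(fk(q,p,s)[1]-Rt).ravel(),(q-q0)*2e-4]
    r_=least_squares(f,np.clip(q0,LO+.1,HI-.1),bounds=(LO,HI),x_scale=30); T,R=fk(r_.x,p,s)
    return r_.x,np.linalg.norm(T-P)*1e3,np.degrees(Ro.from_matrix(R.T@Rt).magnitude())
E
python3 - <<'E'
from fk import *
b=fit(); print(b); np.save("fk.npy",np.r_[b[1],b[2]])
p,s=b[1],b[2]
B=np.array([.4675,-.3466])
q0=np.array(D[-1][0])
az=-36.6
for rel in (0,-45,-90,-135,180):
    q=q0
    for pitch in (15,-20,-40,-55,-70):
        yaw=az+rel; Rt=want(yaw,pitch); Rs=Rt@np.diag([-1,1,-1.])
        h=Rs[:2,0]/np.linalg.norm(Rs[:2,0])
        L=np.r_[B-0.01*h,.10 if pitch<0 else .2]
        q,e,a=ik(L+Rs@(G-[.095,0,0]),Rt,p,s,q); print(rel,pitch,q.round(0),round(e),round(a))
E
```

```text
(np.float64(0.0007421430804825148), array([ 0.2795,  0.5405,  0.4247,  0.3486,  0.0033, -0.0503, -0.0112,
       -0.0018, -0.2507, 89.7426]), (-1, -1, -1, -1))
0 15 [ -7.  -4.  33. 130.   8.  38.  74.] 0 0
0 -20 [ 14.  26.  24. 100. -10.  76.  96.] 0 0
0 -40 [ 20.  42.  22.  77. -11. 104.  97.] 0 0
0 -55 [ 29.  46.   7.  67.  -6. 112.  90.] 9 10
0 -70 [ 29.  48.   7.  62.  -6. 112.  90.] 23 28
-45 15 [-31.  13.  43. 118.   7.  48.  15.] 0 0
-45 -20 [ 11.  27.  29. 100. -27.  73.  59.] 0 0
-45 -40 [ 27.  39.  24.  84. -34.  97.  66.] 0 0
-45 -55 [ 40.  48.  12.  71. -35. 112.  63.] 0 0
-45 -70 [ 75.  67. -63.  61.  -6. 112.  22.] 3 4
-90 15 [-22.  38.  50.  90. -14.  68.  -8.] 0 0
-90 -20 [  5.  30.  38. 100. -43.  65.  25.] 0 0
-90 -40 [ 24.  32.  33.  99. -56.  79.  43.] 0 0
-90 -55 [ 37.  38.  28.  97. -62.  91.  52.] 0 0
-90 -70 [ 48.  45.  22.  94. -66. 103.  58.] 0 0
-135 15 [  0.  51.  45.  63. -23.  88. -43.] 0 0
-135 -20 [  5.  30.  39. 100. -44.  50. -16.] 0 0
-135 -40 [ 17.  21.  33. 116. -71.  46.  17.] 0 0
-135 -55 [ 98.  25. -56. 125. -73.  26.  32.] 0 0
-135 -70 [115.  41. -70. 128. -73.  27.  47.] 2 4
180 15 [ 35.  22.  -8. 117. 107.  10. 154.] 24 59
180 -20 [ 37.  19.  -9. 122. 109.  10. 154.] 11 23
180 -40 [ 42.  12. -15. 127. 111.  10. 154.] 3 5
180 -55 [ 57.  10. -33. 139. 149.  25. 116.] 0 0
180 -70 [ 35.   7. -10. 144. 161.  31. 102.] 13 12
```

```bash
cat >> h.py <<'E'
B=np.array([.4675,-.3466])
def pose(yaw,pitch,back,z):
    """TCP for lip 'back' m short of the basin centre along the heading, at height z"""
    Rt=want(yaw,pitch); Rs=Rt@np.diag([-1,1,-1.]); h=np.array([np.cos(np.radians(yaw)),np.sin(np.radians(yaw))])
    return np.r_[B-back*h,z]+Rs@(G-[.095,0,0])
def plan(rows):
    s=sensors.state(); R=s["orientation"]; print("t",s["t"],s["tcp_pos"],s["joint_pos"].round(1),"F",s["force"].round(1))
    for yaw,pitch,P in rows:
        print(np.r_[Ro.from_matrix(R.T@want(yaw,pitch)).as_rotvec()/np.pi, R.T@(P-s["tcp_pos"])/.25].round(3))
E
python3 - <<'E'
from h import *
P1=pose(-125,17,.02,.24); print(P1); P0=sensors.state()["tcp_pos"]
f=lambda a:P0+(P1-P0)*np.array([a,a,min(1,2*a)])
plan([(2.2-127.2*a,17,f(a)) for a in (.05,.1,.15,.2,.25,.3,.35,.4)])
E
```

```text
[ 0.569  -0.2016  0.2677]
t 9.6 [0.4906 0.026  0.2275] [-26.    4.8  16.1 124.4   1.7  34.1  80.8] F [ 0.  -0.2 -7.1]
[ 0.011  0.     0.034 -0.018 -0.046 -0.011]
[ 0.021  0.     0.067 -0.036 -0.092 -0.023]
[ 0.031  0.     0.101 -0.054 -0.138 -0.034]
[ 0.042  0.     0.135 -0.072 -0.184 -0.045]
[ 0.052  0.     0.169 -0.09  -0.23  -0.057]
[ 0.062  0.     0.203 -0.108 -0.277 -0.068]
[ 0.073  0.     0.236 -0.126 -0.323 -0.079]
[ 0.083  0.     0.27  -0.144 -0.369 -0.091]
```

Request:
drive_tool(steps="0.011 0 0.034 -0.018 -0.046 -0.011 -1;0.021 0 0.067 -0.036 -0.092 -0.023 -1;0.031 0 0.101 -0.054 -0.138 -0.034 -1;0.042 0 0.135 -0.072 -0.184 -0.045 -1;0.052 0 0.169 -0.09 -0.23 -0.057 -1;0.062 0 0.203 -0.108 -0.277 -0.068 -1;0.073 0 0.236 -0.126 -0.323 -0.079 -1;0.083 0 0.27 -0.144 -0.369 -0.091 -1")

```text
t: 10.27
tcp_pos: [0.5214, -0.0653, 0.2578]
orientation: [[-0.629, 0.754, 0.19], [0.721, 0.657, -0.222], [-0.292, -0.002, -0.956]]
force: [0.4, 0.2, -6.7]
grip_width: 0.0205
gripper_force: 113.7
```

```bash
python3 - <<'E'
from h import *
P1=pose(-125,17,.02,.24); P0=np.array([.4906,.026,.2275])
f=lambda a:P0+(P1-P0)*np.array([a,a,min(1,2*a)])
plan([(2.2-127.2*a,17,f(a)) for a in (.4,.45,.5,.55,.6,.65,.7,.75,.8)])
E
```

```text
t 10.2667 [ 0.5214 -0.0653  0.2578] [-30.5   9.3  25.9 114.9  13.2  47.6  27.7] F [ 0.4  0.2 -6.7]
[-0.001 -0.    -0.001 -0.003  0.002 -0.007]
[ 0.009 -0.     0.033 -0.05  -0.016 -0.009]
[ 0.019 -0.     0.066 -0.098 -0.034 -0.011]
[ 0.03  -0.     0.1   -0.14  -0.052  0.002]
[ 0.04  -0.     0.134 -0.183 -0.07   0.015]
[ 0.05   0.     0.168 -0.226 -0.088  0.028]
[ 0.061  0.     0.201 -0.268 -0.106  0.041]
[ 0.071  0.     0.235 -0.311 -0.124  0.054]
[ 0.081  0.     0.269 -0.354 -0.142  0.067]
```

Request:
drive_tool(steps="0.009 0 0.033 -0.05 -0.016 -0.009 -1;0.019 0 0.066 -0.098 -0.034 -0.011 -1;0.03 0 0.1 -0.14 -0.052 0.002 -1;0.04 0 0.134 -0.183 -0.07 0.015 -1;0.05 0 0.168 -0.226 -0.088 0.028 -1;0.061 0 0.201 -0.268 -0.106 0.041 -1;0.071 0 0.235 -0.311 -0.124 0.054 -1;0.081 0 0.269 -0.354 -0.142 0.067 -1")

```text
t: 10.93
tcp_pos: [0.5548, -0.1554, 0.2675]
orientation: [[0.158, 0.986, -0.046], [0.943, -0.164, -0.288], [-0.292, 0.002, -0.957]]
force: [0.0, -0.5, -7.2]
grip_width: 0.0203
gripper_force: 113.6
```

```bash
python3 - <<'E'
from h import *
P1=pose(-125,17,.02,.24); P0=np.array([.4906,.026,.2275])
f=lambda a:P0+(P1-P0)*np.array([a,a,min(1,2*a)])
plan([(2.2-127.2*a,17,f(a)) for a in (.85,.9,.95,1)]+[(-125,10,pose(-125,10,.02,.2)),(-125,5,pose(-125,5,.02,.17))])
E
```

```text
t 10.9333 [ 0.5548 -0.1554  0.2675] [-26.5  22.2  37.1  99.6   4.3  62.6  -2.9] F [ 0.  -0.5 -7.2]
[ 0.011 -0.     0.034 -0.044  0.018  0.013]
[ 0.022 -0.     0.068 -0.085  0.041  0.025]
[ 0.032 -0.     0.102 -0.125  0.063  0.037]
[ 0.042 -0.     0.135 -0.166  0.086  0.05 ]
[ 0.034  0.038  0.138 -0.157  0.078  0.135]
[ 0.028  0.065  0.139 -0.153  0.07   0.205]
```

Request:
drive_tool(steps="0.011 0 0.034 -0.044 0.018 0.013 -1;0.022 0 0.068 -0.085 0.041 0.025 -1;0.032 0 0.102 -0.125 0.063 0.037 -1;0.042 0 0.135 -0.166 0.086 0.05 -1;0.038 0.02 0.136 -0.16 0.082 0.09 -1;0.034 0.038 0.138 -0.157 0.078 0.135 -1;0.031 0.05 0.139 -0.155 0.074 0.17 -1;0.028 0.065 0.139 -0.153 0.07 0.205 -1")

```text
t: 11.6
tcp_pos: [0.5637, -0.2093, 0.2292]
orientation: [[0.567, 0.822, -0.049], [0.819, -0.569, -0.071], [-0.087, -0.0, -0.996]]
force: [-0.6, 0.9, -5.6]
grip_width: 0.0202
gripper_force: 114.0
```

```bash
python3 - <<'E'
from h import *
plan([(-125,p,pose(-125,p,b,z)) for p,b,z in [(5,.02,.17),(0,.025,.14),(-5,.03,.11),(-9,.03,.09),(-13,.03,.075),(-17,.03,.065),(-21,.03,.062),(-25,.03,.06),(-29,.03,.06)]])
im,c=grab("scene"); crop(im,20,150,220,300,4,"pics/crop6.png")
E
```

```text
t 11.6 [ 0.5637 -0.2093  0.2292] [-12.9  27.5  37.7  96.3 -13.   63.1  -6.9] F [-0.6  0.9 -5.6]
[ 0.    -0.     0.002  0.    -0.    -0.002]
[ 0.     0.028  0.002  0.003 -0.     0.067]
[-0.     0.055  0.002  0.002 -0.     0.139]
[-0.     0.078  0.002 -0.019 -0.001  0.184]
[-0.     0.1    0.002 -0.044 -0.001  0.212]
[-0.     0.122  0.002 -0.073 -0.001  0.221]
[-0.     0.144  0.002 -0.107 -0.001  0.205]
[-0.     0.166  0.002 -0.142 -0.001  0.187]
[-0.     0.189  0.002 -0.181 -0.001  0.165]
```

View pics/crop6.png

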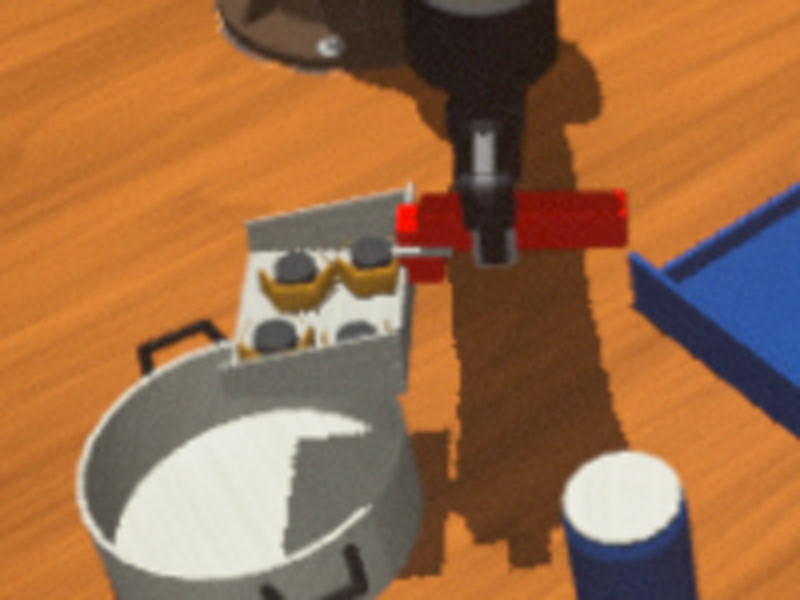

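The crop shows the scoop level with its lip over the basin, all four nuts in the pan and the gas bottle clear. I'll tip now. All ten views are used, so the rest is checked in numbers.

```bash
python3 - <<'E'
from h import *
plan([(-125,p,pose(-125,p,.025,z)) for p,z in [(0,.14),(-5,.115),(-9,.1),(-13,.085),(-17,.077),(-21,.075),(-25,.073),(-29,.072)]])
E
```

```text
t 11.65 [ 0.5616 -0.2114  0.2283] [-12.7  27.5  37.8  96.5 -13.2  63.   -6.7] F [-3.9 -3.1 -5.7]
[-0.     0.027  0.001  0.014  0.002  0.062]
[-0.001  0.055  0.001 -0.009  0.002  0.116]
[-0.001  0.077  0.001 -0.031  0.002  0.141]
[-0.001  0.099  0.001 -0.057  0.002  0.169]
[-0.001  0.121  0.001 -0.086  0.002  0.17 ]
[-0.001  0.144  0.001 -0.12   0.002  0.15 ]
[-0.001  0.166  0.001 -0.156  0.002  0.132]
[-0.001  0.188  0.001 -0.194  0.002  0.113]
```

Request:
drive_tool(steps="0 0.027 0.001 0.014 0.002 0.062 -1;0 0.055 0.001 -0.009 0.002 0.116 -1;0 0.077 0.001 -0.031 0.002 0.141 -1;0 0.099 0.001 -0.057 0.002 0.169 -1;0 0.121 0.001 -0.086 0.002 0.17 -1;0 0.144 0.001 -0.12 0.002 0.15 -1;0 0.166 0.001 -0.156 0.002 0.132 -1;0 0.188 0.001 -0.194 0.002 0.113 -1")

```text
t: 12.32
tcp_pos: [0.5347, -0.2524, 0.2064]
orientation: [[0.501, 0.821, 0.275], [0.719, -0.571, 0.396], [0.483, -0.001, -0.876]]
force: [0.4, 0.4, -8.5]
grip_width: 0.0204
gripper_force: 114.8
```

```bash
python3 - <<'E'
from h import *
plan([(-125,p,pose(-125,p,.025,z)) for p,z in [(-29,.072),(-33,.073),(-37,.075),(-41,.077),(-45,.08),(-49,.083),(-53,.086),(-57,.09),(-60,.09)]])
E
```

```text
t 12.3167 [ 0.5347 -0.2524  0.2064] [ 20.   27.2  23.1 102.9 -44.5  63.9  31. ] F [ 0.4  0.4 -8.5]
[-0.001  0.001  0.001 -0.01  -0.004  0.005]
[-0.001  0.023  0.001 -0.03  -0.004 -0.037]
[-0.001  0.045  0.001 -0.05  -0.004 -0.082]
[-0.001  0.067  0.001 -0.073 -0.004 -0.124]
[-0.001  0.09   0.001 -0.097 -0.004 -0.168]
[-0.001  0.112  0.001 -0.123 -0.005 -0.21 ]
[-0.001  0.134  0.001 -0.15  -0.005 -0.25 ]
[-0.001  0.156  0.001 -0.178 -0.005 -0.29 ]
[-0.001  0.173  0.001 -0.206 -0.005 -0.309]
```

Request:
drive_tool(steps="0 0.023 0.001 -0.03 -0.004 -0.037 -1;0 0.045 0.001 -0.05 -0.004 -0.082 -1;0 0.067 0.001 -0.073 -0.004 -0.124 -1;0 0.09 0.001 -0.097 -0.004 -0.168 -1;0 0.112 0.001 -0.123 -0.005 -0.21 -1;0 0.134 0.001 -0.15 -0.005 -0.25 -1;0 0.156 0.001 -0.178 -0.005 -0.29 -1;0 0.156 0.001 -0.178 -0.005 -0.29 -1")

```text
t: 12.98
tcp_pos: [0.4889, -0.3161, 0.2464]
orientation: [[0.321, 0.816, 0.481], [0.444, -0.578, 0.684], [0.836, -0.006, -0.548]]
force: [-0.6, -0.1, -3.9]
grip_width: 0.0204
gripper_force: 115.6
```

Request:
drive_tool(steps="0 0 0 0 0 0 -1;0 0 0 0 0 0 -1;0 0 0 0 0 0 -1;0 0 0 0 0 0 -1;0 0 0 0 0 0 -1;0 0 0 0 0 0 -1")

```text
t: 13.48
tcp_pos: [0.4917, -0.3109, 0.2491]
orientation: [[0.315, 0.82, 0.478], [0.447, -0.573, 0.687], [0.837, -0.003, -0.547]]
force: [-0.1, 0.6, -3.4]
grip_width: 0.0202
gripper_force: 115.6
```

```bash
cat > chk.py <<'E'
from h import *
def brass(n="scene",f=None):
    im,c=grab(n); hsv=cv2.cvtColor(im,cv2.COLOR_BGR2HSV)
    m=cv2.inRange(hsv,(18,150,110),(30,255,255)); k,l,st,ce=cv2.connectedComponentsWithStats(m,8)
    for i in range(1,k):
        if st[i][4]>5: print(n,st[i],ce[i].round(1),onz(c,[ce[i]],.015)[0])
    if f: cv2.imwrite(f,im)
E
python3 - <<'E'
from chk import *
plan([]); im=cv2.imread("pics/scene0.png")
hsv=cv2.cvtColor(im,cv2.COLOR_BGR2HSV); print(hsv[244,247],hsv[243,232],hsv[300,100],hsv[200,150],hsv[249,245:250].tolist(),hsv[253,246])
brass(f="pics/scene7.png"); brass("side","pics/side7.png")
E
```

```text
t 13.4833 [ 0.4917 -0.3109  0.2491] [ 43.1  35.9  17.3  98.4 -59.1  87.6  50.7] F [-0.1  0.6 -3.4]
[129  22  81] [ 16 175 111] [ 9 43 60] [ 13 195 174] [[176, 30, 59], [0, 29, 62], [5, 47, 60], [14, 78, 69], [18, 126, 83]] [ 17 174 110]
scene [421  99   5   4   7] [422.9 100.6] [0.5491 1.025  0.015 ]
scene [441 106   5   2   6] [442.7 106.2] [0.6233 1.0469 0.015 ]
scene [ 63 288   3   4   7] [ 64.1 289.7] [ 0.4669 -0.4046  0.015 ]
```

The load is back to the scoop's own weight, so the pan is empty. I'll retreat upward, level it and check the basin.

```bash
python3 - <<'E'
from h import *
plan([(-125,p,pose(-125,p,.03,z)) for p,z in [(-53,.11),(-47,.13),(-41,.15),(-35,.17),(-29,.19),(-23,.2),(-17,.21),(-11,.22),(-5,.22)]])
E
```

```text
t 13.5833 [ 0.4915 -0.3111  0.249 ] [ 43.1  35.9  17.3  98.4 -59.1  87.6  50.7] F [ 0.1  0.1 -3.5]
[-0.001 -0.021 -0.001  0.093  0.002  0.01 ]
[-0.001 -0.055 -0.001  0.183  0.002  0.029]
[-0.001 -0.088 -0.001  0.266  0.002  0.05 ]
[-0.001 -0.121 -0.001  0.342  0.002  0.072]
[-0.001 -0.155 -0.001  0.412  0.002  0.095]
[-0.001 -0.188 -0.     0.441  0.002  0.14 ]
[-0.001 -0.221 -0.     0.463  0.002  0.184]
[-0.001 -0.255 -0.     0.478  0.002  0.226]
[-0.001 -0.288 -0.     0.454  0.002  0.288]
```

Request:
drive_tool(steps="0 -0.021 -0.001 0.093 0.002 0.01 -1;0 -0.055 -0.001 0.183 0.002 0.029 -1;0 -0.088 -0.001 0.266 0.002 0.05 -1;0 -0.121 -0.001 0.342 0.002 0.072 -1;0 -0.155 -0.001 0.412 0.002 0.095 -1;0 -0.188 0 0.441 0.002 0.14 -1;0 -0.221 0 0.463 0.002 0.184 -1;0 -0.255 0 0.478 0.002 0.226 -1")

```text
t: 14.25
tcp_pos: [0.5571, -0.2189, 0.3198]
orientation: [[0.564, 0.819, 0.107], [0.805, -0.574, 0.153], [0.187, 0.0, -0.982]]
force: [-0.8, -0.5, -3.9]
grip_width: 0.0205
gripper_force: 115.4
```

```bash
python3 - <<'E'
from h import *
plan([(-125,0,pose(-125,0,.03,.22)),(-125,0,np.array([.54,-.15,.29]))])
# next: rotate back towards yaw 6 while moving
P0=pose(-125,0,.03,.22); P1=np.array([.4504,.3191,.25])
E
```

```text
t 14.25 [ 0.5571 -0.2189  0.3198] [  3.6  19.4  25.9  91.8 -20.2  70.5  -0. ] F [-0.8 -0.5 -3.9]
[ 0.    -0.06  -0.     0.042 -0.001  0.12 ]
[ 0.    -0.06  -0.     0.161 -0.214  0.152]
```

```bash
cat > tr.py <<'E'
from h import *
import sys
def f(a):
    A,M,C=np.array([.5571,-.2189,.31]),np.array([.53,.05,.25]),np.array([.4504,.3191,.22])
    return A*(1-a)*(1-2*a)+4*M*a*(1-a)+C*a*(2*a-1)
a0=float(sys.argv[1])
plan([(-125+131.2*a,0,f(a)) for a in np.minimum(1,a0+np.arange(1,9)/24)])
E
python3 tr.py 0
```

```text
t 14.25 [ 0.5571 -0.2189  0.3198] [  3.6  19.4  25.9  91.8 -20.2  70.5  -0. ] F [-0.8 -0.5 -3.9]
[ 0.003 -0.06  -0.03   0.06  -0.052  0.076]
[ 0.006 -0.06  -0.061  0.126 -0.106  0.113]
[ 0.009 -0.059 -0.091  0.191 -0.16   0.149]
[ 0.011 -0.059 -0.121  0.256 -0.216  0.184]
[ 0.014 -0.059 -0.151  0.321 -0.273  0.218]
[ 0.017 -0.058 -0.182  0.384 -0.331  0.25 ]
[ 0.02  -0.058 -0.212  0.447 -0.391  0.282]
[ 0.023 -0.057 -0.242  0.51  -0.451  0.313]
```

Request:
drive_tool(steps="0.003 -0.06 -0.03 0.06 -0.052 0.076 -1;0.006 -0.06 -0.061 0.126 -0.106 0.113 -1;0.009 -0.059 -0.091 0.191 -0.16 0.149 -1;0.011 -0.059 -0.121 0.256 -0.216 0.184 -1;0.014 -0.059 -0.151 0.321 -0.273 0.218 -1;0.017 -0.058 -0.182 0.384 -0.331 0.25 -1;0.02 -0.058 -0.212 0.447 -0.391 0.282 -1;0.023 -0.057 -0.242 0.51 -0.451 0.313 -1")

```text
t: 14.92
tcp_pos: [0.5435, -0.0384, 0.2654]
orientation: [[-0.156, 0.988, -0.003], [0.988, 0.156, 0.005], [0.006, -0.002, -1.0]]
force: [0.5, -0.2, -3.5]
grip_width: 0.0203
gripper_force: 115.4
```

```bash
python3 tr.py .3333; python3 - <<'E'
from h import *
im,c=grab("scene"); cv2.imwrite("pics/scene8.png",im)
hsv=cv2.cvtColor(im,cv2.COLOR_BGR2HSV)
old=cv2.imread("pics/scene0.png")
# basin interior: nut-coloured pixels (non grey) inside the rim; and change outside
reg=np.s_[225:315,35:130]
m=((hsv[...,1]>110)&(hsv[...,0]>13)&(hsv[...,0]<28)).astype(np.uint8)
th=np.linspace(0,2*np.pi,60); rim=proj(c,np.c_[B[0]+.089*np.cos(th),B[1]+.089*np.sin(th),np.full(60,.07)])
mask=np.zeros(m.shape,np.uint8); cv2.fillPoly(mask,[rim.astype(np.int32)],1)
k,l,st,ce=cv2.connectedComponentsWithStats(m*mask,8)
for i in range(1,k):
    if st[i][4]>8: print(st[i],ce[i].round(1),onz(c,[ce[i]],.012)[0])
d=cv2.absdiff(im,old).max(2)>45; d[mask>0]=0
k,l,st,ce=cv2.connectedComponentsWithStats(d.astype(np.uint8),8)
print("changed:",[ (s.tolist()) for s in st[1:] if s[4]>15])
# ascii of basin brass
for y in range(236,300,2): print(''.join('#' if m[y,x]&mask[y,x] else ('o' if im[y,x].max()<90 and mask[y,x] else ('.' if mask[y,x] else ' ')) for x in range(38,130)))
E
```

```text
t 14.9167 [ 0.5435 -0.0384  0.2654] [-12.8  16.8  14.8 101.   -5.1  63.   12.7] F [ 0.5 -0.2 -3.5]
[-0.    -0.002 -0.029  0.085  0.006  0.013]
[-0.    -0.002 -0.059  0.175  0.006  0.031]
[-0.    -0.002 -0.09   0.266  0.005  0.048]
[-0.    -0.002 -0.12   0.357  0.002  0.064]
[-0.    -0.002 -0.151  0.449 -0.002  0.079]
[-0.    -0.002 -0.181  0.54  -0.008  0.093]
[ 0.    -0.002 -0.211  0.632 -0.015  0.107]
[ 0.    -0.002 -0.242  0.724 -0.024  0.119]
[ 90 260  16  11  85] [ 98.3 265.8] [ 0.4525 -0.3046  0.012 ]
[ 61 268  22  25 221] [ 70.5 281.6] [ 0.452  -0.3808  0.012 ]
changed: [[112, 0, 14, 35, 309], [131, 1, 11, 19, 85], [197, 0, 17, 5, 54], [281, 0, 19, 5, 82], [155, 16, 29, 12, 98], [301, 23, 9, 14, 81], [266, 24, 23, 28, 299], [77, 31, 7, 5, 17], [107, 30, 190, 239, 11702], [119, 33, 16, 7, 46], [72, 43, 9, 5, 28], [117, 43, 15, 15, 110], [86, 55, 13, 6, 29], [67, 66, 9, 24, 74], [127, 84, 5, 16, 67], [77, 105, 4, 7, 17], [255, 135, 70, 60, 1823], [114, 148, 25, 14, 107], [96, 157, 10, 6, 37], [240, 222, 16, 13, 153], [224, 233, 31, 24, 339], [255, 232, 15, 14, 161]]
            
[... 1931 characters left out ...]
         
     .o..oo.................####...ooo................................                      
      .ooo...................###..ooooooo...........................                        
        .o..................######oooooooo.......................                           
          ...................#########oo#####.................                              
            .......oooo....##################..............                                 
               .ooooooooo.###.##############............                                    
                   .ooooo####....######.........                                            
                           #...........
```

The numeric check finds all four nuts in the basin: dark bores at (96,262), (64,268), (74,280) and (56,288), each with brass beside it. Nothing has changed on the bench around them. Next I'll carry the scoop back to its free spot.

Request:
drive_tool(steps="0 -0.002 -0.029 0.085 0.006 0.013 -1;0 -0.002 -0.059 0.175 0.006 0.031 -1;0 -0.002 -0.09 0.266 0.005 0.048 -1;0 -0.002 -0.12 0.357 0.002 0.064 -1;0 -0.002 -0.151 0.449 -0.002 0.079 -1;0 -0.002 -0.181 0.54 -0.008 0.093 -1;0 -0.002 -0.211 0.632 -0.015 0.107 -1;0 -0.002 -0.242 0.724 -0.024 0.119 -1")

```text
t: 15.63
tcp_pos: [0.5101, 0.1391, 0.2366]
orientation: [[-0.793, 0.609, 0.0], [0.609, 0.793, -0.001], [-0.001, -0.0, -1.0]]
force: [0.9, 0.8, -3.8]
grip_width: 0.0206
gripper_force: 115.4
```

```bash
python3 tr.py .6667
```

```text
t 15.6333 [0.5101 0.1391 0.2366] [-22.5  16.7   1.9 104.7  -0.6  58.6  32. ] F [ 0.9  0.8 -3.8]
[-0.     0.    -0.03   0.078  0.056  0.011]
[-0.     0.    -0.061  0.153  0.112  0.021]
[-0.     0.    -0.091  0.229  0.166  0.031]
[-0.     0.    -0.122  0.307  0.22   0.039]
[-0.     0.    -0.152  0.385  0.273  0.047]
[-0.     0.    -0.182  0.465  0.325  0.054]
[-0.     0.    -0.213  0.546  0.376  0.06 ]
[-0.     0.    -0.243  0.628  0.426  0.066]
```

Request:
drive_tool(steps="0 0 -0.03 0.078 0.056 0.011 -1;0 0 -0.061 0.153 0.112 0.021 -1;0 0 -0.091 0.229 0.166 0.031 -1;0 0 -0.122 0.307 0.22 0.039 -1;0 0 -0.152 0.385 0.273 0.047 -1;0 0 -0.182 0.465 0.325 0.054 -1;0 0 -0.213 0.546 0.376 0.06 -1;0 0 -0.243 0.628 0.426 0.066 -1")

```text
t: 16.3
tcp_pos: [0.4511, 0.319, 0.2199]
orientation: [[-0.994, -0.108, 0.0], [-0.108, 0.994, -0.001], [-0.0, -0.001, -1.0]]
force: [0.5, 0.0, -3.1]
grip_width: 0.0203
gripper_force: 115.4
```

```bash
python3 - <<'E'
from h import *
plan([(6.2,0,np.array([.4504,.3191,z])) for z in (.12,.08,.074,.0725)])
E
```

```text
t 16.3 [0.4511 0.319  0.2199] [-32.7  20.5 -10.8 101.9   4.5  58.   51. ] F [ 0.5  0.  -3.1]
[-0.     0.     0.     0.003  0.001  0.4  ]
[-0.     0.     0.     0.003  0.001  0.56 ]
[-0.     0.     0.     0.003  0.001  0.584]
[-0.     0.     0.     0.003  0.001  0.59 ]
```

Request:
drive_tool(steps="0 0 0 0 0 0.1 -1;0 0 0 0 0 0.2 -1;0 0 0 0 0 0.3 -1;0 0 0 0 0 0.4 -1;0 0 0 0 0 0.48 -1;0 0 0 0 0 0.54 -1;0 0 0 0 0 0.57 -1;0 0 0 0 0 0.57 -1")

```text
t: 16.97
tcp_pos: [0.4513, 0.3173, 0.076]
orientation: [[-0.995, -0.104, -0.001], [-0.104, 0.995, -0.003], [0.002, -0.003, -1.0]]
force: [-0.3, -0.2, -3.9]
grip_width: 0.0204
gripper_force: 115.3
```

Request:
drive_tool(steps="0 0 0 0 0 0.008 -1;0 0 0 0 0 0.015 -1;0 0 0 0 0 0.02 -1;0 0 0 0 0 0.022 -1;0 0 0 0 0 0.022 -1;0 0 0 0 0 0.022 -1")

```text
t: 17.47
tcp_pos: [0.4525, 0.3182, 0.0723]
orientation: [[-0.995, -0.104, 0.002], [-0.104, 0.995, -0.001], [-0.002, -0.001, -1.0]]
force: [0.4, 0.3, -2.6]
grip_width: 0.0199
gripper_force: 115.3
```

```bash
python3 - <<'E'
from h import *
plan([]); print(sensors.state()["orientation"])
E
```

```text
t 17.4667 [0.4525 0.3182 0.0723] [-33.9  30.9  -9.4 110.2   7.7  39.4  48. ] F [ 0.4  0.3 -2.6]
[[-0.9945 -0.1044  0.0019]
 [-0.1044  0.9945 -0.0007]
 [-0.0019 -0.0009 -1.    ]]
```

Request:
drive_tool(steps="0 0 0 0 0 0.004 -1;0 0 0 0 0 0.008 -1;0 0 0 0 0 0.01 -1;0 0 0 0 0 0.01 -1;0 0 0 0 0 0.01 -1")

```text
t: 17.88
tcp_pos: [0.4521, 0.3183, 0.0711]
orientation: [[-0.995, -0.105, 0.002], [-0.105, 0.995, -0.001], [-0.002, -0.001, -1.0]]
force: [-7.5, -4.3, 18.7]
grip_width: 0.0206
gripper_force: 119.0
```

Firm contact with the bench. I'll release and retreat.

Request:
drive_tool(steps="0 0 0 0 0 -0.004 -1;0 0 0 0 0 -0.004 -1;0 0 0 0 0 -0.004 1;0 0 0 0 0 -0.004 1;0 0 0 0 0 -0.004 1;0 0 0 0 0 -0.004 1;0 0 0 0 0 -0.004 1;0 0 0 0 0 -0.004 1")

```text
t: 18.55
tcp_pos: [0.4524, 0.3182, 0.0704]
orientation: [[-0.995, -0.104, 0.001], [-0.104, 0.995, -0.001], [-0.001, -0.001, -1.0]]
force: [-0.6, 0.5, 0.0]
grip_width: 0.0854
gripper_force: 0.0
```

Request:
drive_tool(steps="0 0 0 0 0 -0.02 1;0 0 0 0 0 -0.08 1;0 0 0 0 0 -0.16 1;0 0 0 0 0 -0.26 1;0 0 0 0 0 -0.36 1;0 0 0 0 0 -0.46 1;0 0 0 0 0 -0.5 1;0 0 0 0 0 -0.5 1")

```text
t: 19.22
tcp_pos: [0.4533, 0.3193, 0.1983]
orientation: [[-0.995, -0.104, 0.005], [-0.104, 0.995, 0.002], [-0.006, 0.001, -1.0]]
force: [0.0, 0.8, -0.3]
grip_width: 0.0853
gripper_force: 0.0
```

```bash
python3 - <<'E'
from h import *
plan([]); print(sensors.state()["grip_width"])
im,c=grab("scene"); old=cv2.imread("pics/scene0.png"); s8=cv2.imread("pics/scene8.png")
def red(i):
    h=cv2.cvtColor(i,cv2.COLOR_BGR2HSV); m=(((h[...,0]<5)|(h[...,0]>175))&(h[...,1]>200)&(h[...,2]>120)).astype(np.uint8); m[:, :200]=0
    k,l,st,ce=cv2.connectedComponentsWithStats(m,8); return [(st[j].tolist(),ce[j].round(1)) for j in range(1,k) if st[j][4]>20]
print("was",red(old)); print("now",red(im))
def lo(i,n): return (cv2.absdiff(i,n)[225:315,35:130].max(2)>45).sum()
print("basin moved px vs earlier",lo(s8,im))
E
```

```text
t 19.2167 [0.4533 0.3193 0.1983] [-32.7  21.7 -10.7 103.5   5.   54.9  50.5] F [ 0.   0.8 -0.3]
0.08533972727134263
was [([277, 108, 27, 18, 201], array([289.7, 115.5])), ([258, 136, 34, 20, 246], array([274.3, 145.6])), ([370, 138, 39, 17, 248], array([388.6, 145.5]))]
now [([277, 108, 27, 18, 195], array([289.7, 115.8])), ([259, 137, 33, 20, 239], array([275.6, 146.8])), ([370, 138, 39, 18, 256], array([388.8, 145.7]))]
basin moved px vs earlier 0
```

The scoop lies in its original attitude, with its handle blob within about 1 px of the start. The basin and nuts are still, so I'm handing in.

```bash
python3 -c "
from workcell import close_job
print(close_job())"
```

```text
the job is handed in; nothing more can be done
None
```

The job is handed in: all four nuts went into the basin in one scoopful, and the scoop was laid flat and released on clear bench where it started, with the basin, gas bottle and oil can not disturbed, going by the camera images and force readings (the hand-in returned no verdict).

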